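# Put the press dies on their rack in order of size

## Task

Put the four white watch-case press dies away on the wooden rack, one standing upright in the middle of each round felt pad, in order of size: the smallest on the pad next to the upright brass pin, the largest on the pad farthest from it. Leave the loupe, the oil bottle and the movement holder where they are.

Things in the scene. Friction and masses are not known exactly. Their poses are not given: they have to be found in the camera images.
- die_16_mid (a point): centre (half-way up) of the smallest press die: a loose white nylon upright cylinder, 16 mm diameter, 28 mm tall, with a small metal insert in the middle of its top; 14 mm above its underside; z axis up along the cylinder; it starts standing on the counter and weighs about 36 g
- die_24_mid (a point): centre (half-way up) of the second smallest press die: a loose white nylon upright cylinder, 24 mm diameter, 28 mm tall, with a small metal insert in the middle of its top; 14 mm above its underside; z axis up along the cylinder; it starts standing on the counter and weighs about 44 g
- die_32_mid (a point): centre (half-way up) of the second largest press die: a loose white nylon upright cylinder, 32 mm diameter, 28 mm tall, with a small metal insert in the middle of its top; 14 mm above its underside; z axis up along the cylinder; it starts standing on the counter and weighs about 52 g
- die_40_mid (a point): centre (half-way up) of the largest press die: a loose white nylon upright cylinder, 40 mm diameter, 28 mm tall, with a small metal insert in the middle of its top; 14 mm above its underside; z axis up along the cylinder; it starts standing on the counter and weighs about 60 g
- rack: die rack, fixed: a light wooden board 66 mm (its x) by 314 mm (its y) and 12 mm thick; origin at the centre of its underside on the counter, x pointing away from the robot across the board, y along the row, z up. Four grey round felt pads, 46 mm diameter, flush with its top, have their centres at x = 0 and y = -97.5, -32.5, +32.5, +97.5 mm in this frame; a die standing on a pad has its underside at z = 12 mm
- pin: upright brass pin, 10 mm diameter (14 mm foot), 22 mm tall, fixed on one end of the rack at x = 0 and y = +142 or -142 mm in the rack's frame, which end varies (the other end has only a flat brass plug); origin at its foot on the board's top. It marks the end where the row starts
- loupe: black eye loupe with a white ring, 30 mm diameter, 31 mm tall, loose bystander standing near the dies; origin at the centre of its underside
- oil_bottle: small brown oil bottle with a black cap, 44 mm diameter, 72 mm tall, loose bystander beyond the rack; origin at the centre of its underside
- movement_holder: wooden movement holder with two metal jaws, 30 x 58 mm (its x, y), 20 mm tall, loose bystander beyond the rack; origin at the centre of its underside. (Not listed: to the right of the work (robot's view) stands a fixed white instrument, 120 mm tall, whose nearest corner is at about x = 0.52, y = 0.06 m: keep the gripper's body clear of it)
Things that resemble listed ones, but are neither listed nor needed, are in the scene too. Leave any pink look-alike of the part that bears die_32_mid alone. Leave any red look-alike of the part that bears die_24_mid alone.

How it is judged:
By the outcome, as a careful person would: the job done as asked, in the order asked, and still so for the second after the job is handed in, with the robot touching nothing.
It also fails if it takes over 88 s, if anything falls off the work surface, if the arm or the gripper's body presses on something with over 40 N, if the wrist force passes 120 N, or if a joint passes its speed limit or range.

## Robot

A 6-joint arm with a two-finger parallel gripper is mounted at the origin on a cart in front of the work surface, level with it; the furniture and walls round the work are solid. World frame = base frame: x ahead of the robot, y to its left, z up, the work surface at z = 0. Lengths are in m, angles in rad, forces in N, time in s.
With the tool pointing down it reaches from about 0.35 to 0.975 m from the base axis. Payload 4.9 kg.
Tool frame: the origin (TCP) lies midway between the tips of the shut fingers; the grasp point (between the pads) lies 19 mm behind it; z points along the fingers, y is the line along which they close (so a half turn about z gives the same grasp; the last joint's range is limited). The gripper opens to 85 mm and grips with 20 to 120 N. Pads are 22 mm wide; open, the fingers measure 114 mm over their backs; the gripper's body (76 mm by 85 mm) begins 54 mm behind the grasp point. The pads swing forward as they close: fully open they stand 13 mm farther back than shut.
Start: joints at [1.108, 0.053, 1.613, -0, 1.476, -0.119], TCP at [0.211, 0.588, 0.231] pointing down, gripper open.
Joint ranges: [-3.01, 3.01], [-1.01, 2.22], [0.06, 2.58], [-1.02, 4.17], [0.09, 2.62], [-3.14, 3.14]. Speed limits (rad/s): [2.57, 2.57, 3.14, 3.14, 3.14, 3.14].

## Interface

Orientations are given as a rotation vector (axis times angle).
In Python, from station import ctrl gives the robot as it stands.
- The arm moves only by the shell command python3 -m handwheel 'ROWS' [FORCE]. ROWS is JSON, a list of rows, each an object with "gripper": the gripper command: -1 is fully open, 1 is shut, values between are in proportion; "offset": the shift along the tool's x, y, z in mm, a list of three; "rotation": the turn, a rotation vector about the tool's x, y, z in rad, a list of three. A call has exactly 8 rows; each row is the pose to reach, as a shift and turn from the pose commanded when the call began, along the tool's axes at that moment; what a row does not reach only later rows make up. A row lasts 1/8 s, in which the tool goes at most 62.5 mm and 10.7 degrees, less where a joint would pass 70% of its speed; a pose out of reach is approached as far as the arm can. A call with a gripper value outside its range is refused whole. The fingers move at their own pace and stop on an object; FORCE is the grip in N (left out, the last holds). Time passes only in rows, so rows that repeat a pose let the fingers close, or fill a call up. It gives the time, the measured TCP pose, the force, the opening and the grip force at its end, in the units of the state.
- ctrl.get_obs(): the state, without advancing time (a new reading comes with each control period).
- ctrl.get_image(name): name is "scene" or "top" or "wrist"; returns a dict with "image" (384x512x3 uint8, red, green, blue), "fovy" (degrees; the focal length in pixels is half the picture's height over the tangent of half this angle, whatever the lens; pixels are square), "cx", "cy" (the principal point, pixels), "xyz" and "attitude" of the camera in the world. Camera axes: x right, y up, looking along -z (the intrinsics and any distortion apply to the point x, -y, -z); pixel columns grow to the right and rows downward; lengths in m; the calibration is good to about 2 mm. A picture is of the moment at which its call begins. There is no depth.
- ctrl.finish_job(): hands the job in; it is judged then, once.
The state is a dict: "t": time; "q": joint angles; "dq": joint speeds; "effort": joint torques, N m; "tool_pos": TCP position; "tool_rot": TCP orientation; "contact_force": force on the tool from outside, world axes, zero at the start; "wrist_torque": the same for the moment, N m; "opening": finger opening in m; "grip_force": force on a finger pad.
Only numpy, scipy, OpenCV 4.12 (cv2) and the standard library are available. Lean on these libraries where they do the work, as an engineer would, in place of code of your own. Each camera call takes 0.05 s, during which the arm holds its last target. There are 200 camera calls.

## Working session

There is one attempt and no reset: what is moved stays moved. The work goes in short steps, Python scripts to look and compute and a shell command to move; the robot and the scene stay as the last step left them, time stands still between calls to the robot, and variables do not carry over. Pictures are saved under pics/ and viewed, at most 14 in all, crops included, and the job is handed in when it is done.

```bash
ls; mkdir -p pics
python3 - <<'E'
from station import ctrl
import cv2
o=ctrl.get_obs();print({k:o[k] for k in('t','tool_pos','tool_rot','opening')})
for n in('scene','top'):
    d=ctrl.get_image(n);print(n,{k:v for k,v in d.items() if k!='image'})
    cv2.imwrite(f'pics/{n}0.png',d['image'][:,:,::-1])
E
```

```text
pics
{'t': 0.0, 'tool_pos': array([0.21038398, 0.58784764, 0.2300463 ]), 'tool_rot': array([-0.5373033 , -3.09470204,  0.00314624]), 'opening': 0.08545470815937749}
scene {'fovy': 48.12404905749676, 'cx': 248.38232483216206, 'cy': 187.6315694920055, 'xyz': array([-0.02894732, -0.04782288,  0.58698604]), 'attitude': array([ 0.83327045, -0.43161399, -0.90721643])}
top {'fovy': 52.981968736126156, 'cx': 250.18824027846196, 'cy': 192.2368775390208, 'xyz': array([0.37635189, 0.32443421, 0.90616377]), 'attitude': array([ 0.13256083, -0.11372599, -1.56507687])}
```

View pics/top0.png

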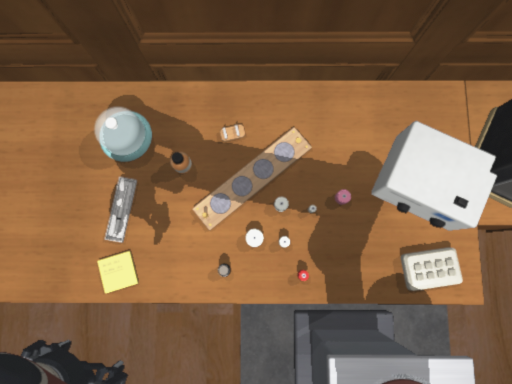

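View pics/scene0.png

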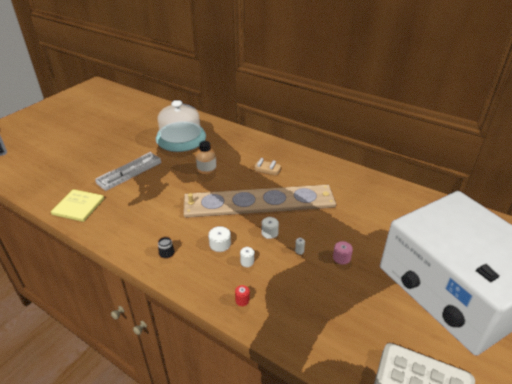

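The top view shows the white dies at 40 mm (255,238), 32 mm (281,204), 24 mm (284,241) and 16 mm (312,209). The rack runs from (205,212) to (298,140), and the pin seems to be at its left end. I'll zoom in to confirm that and measure.

```bash
cat > h.py <<'E'
import numpy as np,cv2
from scipy.spatial.transform import Rotation as R
from station import ctrl
def ray(d,px,z):
    "pixel -> world point on plane z"
    px=np.atleast_2d(px).astype(float); f=d['image'].shape[0]/2/np.tan(np.radians(d['fovy']/2))
    v=np.c_[(px[:,0]-d['cx'])/f,-(px[:,1]-d['cy'])/f,-np.ones(len(px))]@R.from_rotvec(d['attitude']).as_matrix().T
    return d['xyz']+v*((z-d['xyz'][2])/v[:,2])[:,None]
def proj(d,P):
    f=d['image'].shape[0]/2/np.tan(np.radians(d['fovy']/2))
    c=(np.atleast_2d(P)-d['xyz'])@R.from_rotvec(d['attitude']).as_matrix()
    return np.c_[d['cx']-f*c[:,0]/c[:,2],d['cy']+f*c[:,1]/c[:,2]]
def blobs(m,lo,hi):
    n,_,s,c=cv2.connectedComponentsWithStats(m.astype(np.uint8),connectivity=4)
    return [(c[i],s[i]) for i in range(1,n) if lo<s[i][4]<hi]
def goal(p):
    "tool-frame shift mm from the present pose to world point p"
    o=ctrl.get_obs();return (R.from_rotvec(o['tool_rot']).inv().apply(np.array(p)-o['tool_pos'])*1000).round(1)
E
python3 - <<'E'
from h import *
d=ctrl.get_image('top');im=d['image']
h=cv2.cvtColor(im,cv2.COLOR_RGB2HSV)
cr=np.s_[120:290,180:360]
cv2.imwrite('pics/crop1.png',cv2.resize(im[cr][:,:,::-1],None,fx=4.2,fy=3.5*1.2/1.2,interpolation=cv2.INTER_CUBIC))
S,V,H=h[...,1].astype(int),h[...,2].astype(int),h[...,0]
w=(S<60)&(V>90); w[:,360:]=0;w[:,:180]=0;w[:125]=0;w[290:]=0
for c,s in blobs(w,20,2000): print('w',c.round(1),s,ray(d,c,.024).round(4)[0])
pad=(H>100)&(H<160)&(S>15)&(S<110);pad[:,360:]=0;pad[:,180:]&=True
for c,s in blobs(pad,60,2000): print('pad',c.round(1),s,ray(d,c,.012).round(4)[0])
print(goal([.5,.3,.2]))
E
```

```text
w [236.7 129.8] [235 125   5  11  32] [0.6662 0.3679 0.024 ]
w [224.5 132.7] [223 127   4  12  31] [0.6592 0.3967 0.024 ]
w [283.7 151.6] [274 142  21  20 325] [0.613  0.2565 0.024 ]
w [262.8 168.5] [253 159  21  20 329] [0.5721 0.3059 0.024 ]
w [186.3 167.8] [180 160  11  13  38] [0.5736 0.4853 0.024 ]
w [241.6 185.6] [232 176  21  20 331] [0.5315 0.3553 0.024 ]
w [220. 203.] [210 193  21  21 345] [0.4906 0.405  0.024 ]
w [280.9 203.7] [274 197  15  15 171] [0.4892 0.2643 0.024 ]
w [311.9 208.5] [308 205   9   8  52] [0.4783 0.1933 0.024 ]
w [254.1 237.4] [246 229  18  18 263] [0.4118 0.326  0.024 ]
w [284.  241.3] [279 236  11  12 104] [0.4032 0.2581 0.024 ]
w [223.3 270.1] [218 265  11  12  95] [0.3386 0.3953 0.024 ]
pad [334.5 339.7] [ 296  311   64   56 1608] [0.1881 0.148  0.012 ]
pad [305.6 321. ] [299 315  14  13  66] [0.2275 0.211  0.012 ]
pad [ 51.1 357.1] [ 22 341  55  43 854] [0.1478 0.7751 0.012 ]
pad [100.2 374.4] [ 73 362  53  22 697] [0.1124 0.6635 0.012 ]
pad [ 17.7 375.8] [  0 363  40  21 502] [0.1083 0.8457 0.012 ]
pad [312.3 375.3] [295 364  32  20 325] [0.1136 0.1987 0.012 ]
[-369.7 -173.5   30.5]
```

View pics/crop1.png

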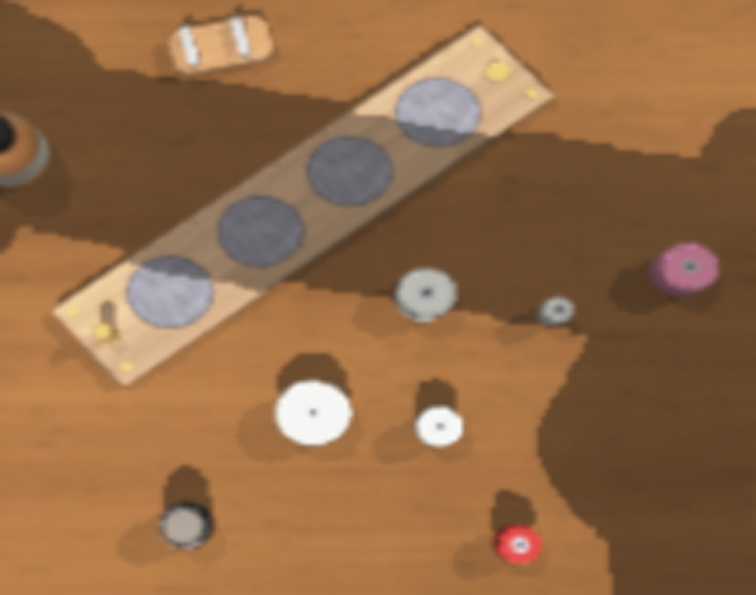

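The pin is at the left end: crop (102,330), with a shadow, while the right end has only a flat plug. The pad order from the pin is (220,203), (242,186), (263,168), (284,152). I'll go above die_16 with the fingers turned across the rack row.

```bash
python3 -m handwheel '[{"gripper":-1,"offset":[-50,-35,0],"rotation":[0,0,0.15]},{"gripper":-1,"offset":[-100,-70,10],"rotation":[0,0,0.3]},{"gripper":-1,"offset":[-150,-105,20],"rotation":[0,0,0.45]},{"gripper":-1,"offset":[-200,-140,30],"rotation":[0,0,0.54]},{"gripper":0,"offset":[-250,-175,40],"rotation":[0,0,0.54]},{"gripper":0,"offset":[-300,-210,50],"rotation":[0,0,0.54]},{"gripper":0,"offset":[-350,-245,60],"rotation":[0,0,0.54]},{"gripper":0,"offset":[-385,-281,70],"rotation":[0,0,0.54]}]' 30
cat > look.py <<'E'
import sys
from h import *
d=ctrl.get_image('wrist');im=d['image'];h=cv2.cvtColor(im,cv2.COLOR_RGB2HSV)
o=ctrl.get_obs();print(o['t'],o['tool_pos'].round(4),o['tool_rot'].round(3),o['opening'].round(4),d['xyz'].round(3))
w=(h[...,1]<60)&(h[...,2]>90)
for c,s in blobs(w,150,40000): print(c.round(1),s,ray(d,c,.026).round(4)[0],'pad',ray(d,c,.012).round(4)[0])
if len(sys.argv)>1: cv2.imwrite(f'pics/{sys.argv[1]}.png',im[:,:,::-1])
E
python3 look.py w1
```

```text
t: 1.15
tool_pos: [0.4794, 0.192, 0.1609]
tool_rot: [1.345, 2.839, 0.0]
contact_force: [0.5, -0.3, -0.1]
opening: 0.0428
grip_force: 0.0Traceback (most recent call last):
  File "look.py", line 4, in <module>
    o=ctrl.get_obs();print(o['t'],o['tool_pos'].round(4),o['tool_rot'].round(3),o['opening'].round(4),d['xyz'].round(3))
                                                                                ^^^^^^^^^^^^^^^^^^
AttributeError: 'float' object has no attribute 'round'
```

```bash
sed -i "s/o\['opening'\].round(4)/round(o['opening'],4)/" look.py; python3 look.py w1
```

```text
1.25 [0.479  0.1902 0.1597] [-1.351 -2.835  0.004] 0.0425 [0.438 0.238 0.302]
[83.5 16.9] [  22    0  106   52 2714] [0.2543 0.2104 0.026 ] pad [0.245 0.209 0.012]
[412.9  22.5] [ 388    0   52   50 2123] [0.4908 0.3959 0.026 ] pad [0.4934 0.404  0.012 ]
[295.4  31.6] [ 274    5   45   55 1971] [0.4124 0.323  0.026 ] pad [0.4111 0.3273 0.012 ]
[34.2 99.7] [   0   42   92  129 6975] [0.2519 0.1166 0.026 ] pad [0.2425 0.1105 0.012 ]
[403.9  92.8] [ 380   68   49   51 1914] [0.529  0.3495 0.026 ] pad [0.5336 0.3552 0.012 ]
[243.2  85.6] [230  72  27  29 579] [0.4037 0.2564 0.026 ] pad [0.4019 0.2573 0.012 ]
[312.9 137.6] [296 122  35  33 917] [0.4891 0.2622 0.026 ] pad [0.4916 0.2635 0.012 ]
[395.6 156.9] [ 373  135   46   45 1606] [0.5683 0.3015 0.026 ] pad [0.5749 0.3047 0.012 ]
[499.9 167.3] [487 160  25  16 196] [0.6603 0.3624 0.026 ] pad [0.6715 0.3687 0.012 ]
[260.9 183.2] [254 174  15  19 230] [0.478  0.1923 0.026 ] pad [0.48  0.19  0.012]
[388.3 213.7] [ 367  194   43   40 1343] [0.6076 0.2537 0.026 ] pad [0.6162 0.2545 0.012 ]
[ 39.4 273.4] [   0  223   91  103 6407] [ 0.3449 -0.0555  0.026 ] pad [ 0.3402 -0.0704  0.012 ]
[204.6 243.8] [194 227  23  37 389] [0.473  0.0978 0.026 ] pad [0.4747 0.0907 0.012 ]
[311.5 246.3] [300 228  24  39 439] [0.5688 0.1719 0.026 ] pad [0.5754 0.1685 0.012 ]
[216.8 301.6] [209 286  19  25 278] [0.5292 0.0456 0.026 ] pad [0.5338 0.0358 0.012 ]
[137.2 352.4] [101 324  63  60 899] [ 0.4954 -0.0797  0.026 ] pad [ 0.4983 -0.0959  0.012 ]
[471.7 364. ] [459 354  23  22 257] [0.8404 0.1791 0.026 ] pad [0.8608 0.1761 0.012 ]
```

View pics/w1.png

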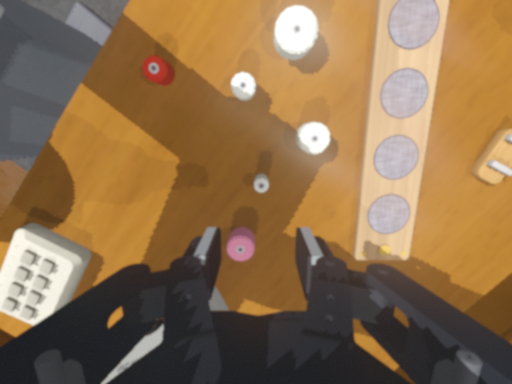

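The wrist view agrees with the top view: die_16 is at (262,185), the pads run down the right side, and the plug is at the bottom end by P4. I'll descend and grip die_16.

```bash
python3 -m handwheel '[{"gripper":0,"offset":[1,1,40],"rotation":[0,0,0]},{"gripper":0,"offset":[1,1,90],"rotation":[0,0,0]},{"gripper":0,"offset":[1,1,130],"rotation":[0,0,0]},{"gripper":0,"offset":[1,1,155],"rotation":[0,0,0]},{"gripper":0,"offset":[1,1,155],"rotation":[0,0,0]},{"gripper":0.9,"offset":[1,1,155],"rotation":[0,0,0]},{"gripper":0.9,"offset":[1,1,155],"rotation":[0,0,0]},{"gripper":0.9,"offset":[1,1,155],"rotation":[0,0,0]}]' 30
python3 -c "
from h import *
print(goal([.4925,.4055,.017]))"
```

```text
t: 2.25
tool_pos: [0.48, 0.196, 0.0082]
tool_rot: [1.342, 2.838, 0.004]
contact_force: [-0.3, -0.1, 3.9]
opening: 0.0144
grip_force: 29.6
[154.  142.5  -8.5]
```

```bash
python3 -c "
from h import *
for i in range(4):
    ctrl.get_image('top');o=ctrl.get_obs();print(o['t'],o['tool_pos'].round(4),o['tool_rot'].round(3),o['contact_force'].round(2),round(o['opening'],4),o['grip_force'])
print(goal([.4925,.4055,.017]))"
```

```text
2.3 [0.48   0.196  0.0082] [1.343 2.838 0.004] [ 0.08 -0.08  4.94] 0.0145 29.69182938337326
2.35 [0.48   0.196  0.0082] [1.343 2.838 0.004] [-0.58  1.25  6.13] 0.0146 29.743511974811554
2.4 [0.48   0.196  0.0082] [1.343 2.838 0.004] [-1.47  0.53  7.27] 0.0143 29.747458398342133
2.45 [0.48   0.196  0.0081] [1.343 2.838 0.004] [-0.79  1.15  6.59] 0.0144 29.75164443254471
[154.  142.6  -8.6]
```

```bash
python3 -c "
from h import *
a=ctrl.get_image('scene')['image'][170:290,200:400];b=ctrl.get_image('wrist')['image'][120:384,100:400]
cv2.imwrite('pics/g1.png',np.hstack([cv2.resize(a,(440,264)),b])[:,:,::-1])"
```

```text
(no output)
```

View pics/g1.png

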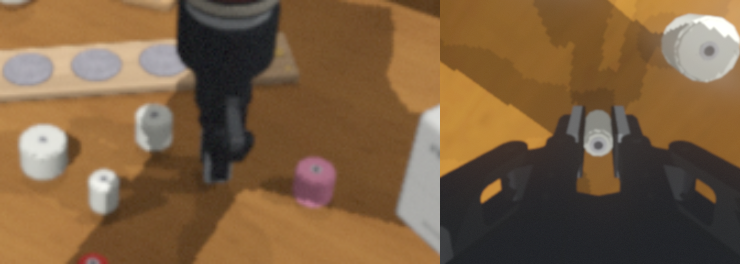

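The die is upright between the pads. Next I'll lift it and carry it above P1.

```bash
python3 -m handwheel '[{"gripper":0.9,"offset":[0,0,-40],"rotation":[0,0,0]},{"gripper":0.9,"offset":[0,0,-75],"rotation":[0,0,0]},{"gripper":0.9,"offset":[38,35,-75],"rotation":[0,0,0]},{"gripper":0.9,"offset":[76,70,-75],"rotation":[0,0,0]},{"gripper":0.9,"offset":[114,105,-75],"rotation":[0,0,0]},{"gripper":0.9,"offset":[154,142,-75],"rotation":[0,0,0]},{"gripper":0.9,"offset":[154,142,-75],"rotation":[0,0,0]},{"gripper":0.9,"offset":[154,142,-75],"rotation":[0,0,0]}]'
python3 -c "
from h import *
b=ctrl.get_image('wrist');P=proj(b,[[.4925,.4055,.012]]);print(P)
ctrl.get_image('wrist');o=ctrl.get_obs();print(o['tool_pos'],o['contact_force'],goal([.4925,.4055,.021]))
a=ctrl.get_image('top');cv2.imwrite('pics/p1.png',np.hstack([b['image'][100:384,100:450],cv2.resize(a['image'][120:260,160:360],(400,284))])[:,:,::-1])"
```

```text
t: 3.55
tool_pos: [0.4903, 0.4042, 0.0808]
tool_rot: [-1.343, -2.84, 0.002]
contact_force: [0.2, 0.5, 0.2]
opening: 0.0148
grip_force: 29.5
[[262.56753402 206.66915643]]
[0.49056671 0.40349916 0.08103459] [ 1.4232753  -0.76964428  0.19478647] [ 0.3  2.8 60. ]
```

View pics/p1.png

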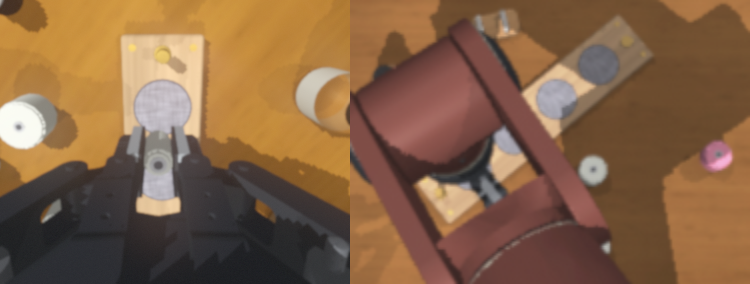

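```bash
cat > held.py <<'E'
# held.py TCPz_floor padx pady : die insert (bright/dark centre) -> offset to pad
import sys
from h import *
d=ctrl.get_image('wrist');o=ctrl.get_obs()
x,y,fl=map(float,sys.argv[1:4]);px=list(map(float,sys.argv[4:6]))
t=o['tool_pos'];p=ray(d,px,t[2]-fl+.028)[0];q=R.from_rotvec(o['tool_rot']).inv().apply(p-t)*1000
print('tcp',t.round(4),'die',p.round(4),'die in tool',q.round(1),'shift for die',goal([x-p[0]+t[0],y-p[1]+t[1],fl+.012]))
E
python3 held.py .4925 .4055 .0082 258 265
```

```text
tcp [0.4907 0.4034 0.0812] die [0.4924 0.3994 0.101 ] die in tool [ -4.1  -1.3 -19.8] shift for die [ 4.6  4.  61. ]
```

```bash
python3 -m handwheel '[{"gripper":0.9,"offset":[4.5,3.5,30],"rotation":[0,0,0]},{"gripper":0.9,"offset":[4.5,3.5,50],"rotation":[0,0,0]},{"gripper":0.9,"offset":[4.5,3.5,60],"rotation":[0,0,0]},{"gripper":0.9,"offset":[4.5,3.5,60],"rotation":[0,0,0]},{"gripper":0.9,"offset":[4.5,3.5,60],"rotation":[0,0,0]},{"gripper":0.9,"offset":[4.5,3.5,60],"rotation":[0,0,0]},{"gripper":0.9,"offset":[4.5,3.5,60],"rotation":[0,0,0]},{"gripper":0.9,"offset":[4.5,3.5,60],"rotation":[0,0,0]}]'
python3 -m handwheel '[{"gripper":0.5,"offset":[0,0,0],"rotation":[0,0,0]},{"gripper":0.2,"offset":[0,0,0],"rotation":[0,0,0]},{"gripper":0,"offset":[0,0,0],"rotation":[0,0,0]},{"gripper":0,"offset":[0,0,0],"rotation":[0,0,0]},{"gripper":0,"offset":[0,0,-40],"rotation":[0,0,0]},{"gripper":0,"offset":[0,0,-80],"rotation":[0,0,0]},{"gripper":0,"offset":[0,0,-80],"rotation":[0,0,0]},{"gripper":0,"offset":[0,0,-80],"rotation":[0,0,0]}]'
python3 look.py w2
python3 -c "
from h import *
print(goal([.4035,.257,.08]))"
```

```text
t: 4.75
tool_pos: [0.4905, 0.4103, 0.0214]
tool_rot: [1.343, 2.84, 0.0]
contact_force: [0.4, -0.2, -0.9]
opening: 0.0149
grip_force: 29.4
t: 5.75
tool_pos: [0.4903, 0.4101, 0.1009]
tool_rot: [-1.343, -2.84, 0.001]
contact_force: [-0.7, -0.6, -0.9]
opening: 0.0427
grip_force: 0.0
5.8 [0.4897 0.4098 0.0999] [-1.343 -2.839  0.003] 0.0425 [0.448 0.46  0.244]
[19.5 34.3] [   0    0   58   92 3120] [0.2724 0.3989 0.026 ] pad [0.2612 0.395  0.012 ]
[473.1  24.1] [ 426    0   86   63 3656] [0.5233 0.6128 0.026 ] pad [0.5282 0.6226 0.012 ]
[ 98.4 100.8] [ 83  83  32  36 818] [0.3407 0.3954 0.026 ] pad [0.3338 0.3913 0.012 ]
[507.1 131.9] [501  98  11  72 433] [0.6044 0.5814 0.026 ] pad [0.6145 0.5892 0.012 ]
[394.9 187.2] [380 169  43  47 742] [0.5687 0.4937 0.026 ] pad [0.5765 0.4959 0.012 ]
[257.6 205.1] [ 232  180   53   51 2130] [0.4895 0.4084 0.026 ] pad [0.4922 0.4051 0.012 ]
[132.5 217.9] [ 105  193   56   51 2104] [0.4129 0.3306 0.026 ] pad [0.4107 0.3222 0.012 ]
[204.2 245.3] [193 228  24  37 432] [0.4764 0.3492 0.026 ] pad [0.4782 0.342  0.012 ]
[310.9 254. ] [300 228  24  66 601] [0.5557 0.4033 0.026 ] pad [0.5627 0.3996 0.012 ]
[ 86.7 264.3] [ 67 247  41  36 982] [0.4048 0.266  0.026 ] pad [0.402  0.2535 0.012 ]
[257.7 269.1] [ 233  247   50   45 1766] [0.5284 0.3611 0.026 ] pad [0.5335 0.3548 0.012 ]
[258.1 311.1] [242 306  34  11 269] [0.5572 0.3265 0.026 ] pad [0.5642 0.3179 0.012 ]
[364.6 337.6] [353 330  26  17 214] [0.6579 0.3697 0.026 ] pad [0.6715 0.3639 0.012 ]
[469.9 366.7] [458 356  23  25 357] [0.7666 0.4126 0.026 ] pad [0.7871 0.4095 0.012 ]
[ 41.4 371.2] [ 34 358  16  26 259] [0.4306 0.1285 0.026 ] pad [0.4295 0.1072 0.012 ]
[ -63.4 -163.5   20.3]
```

View pics/w2.png

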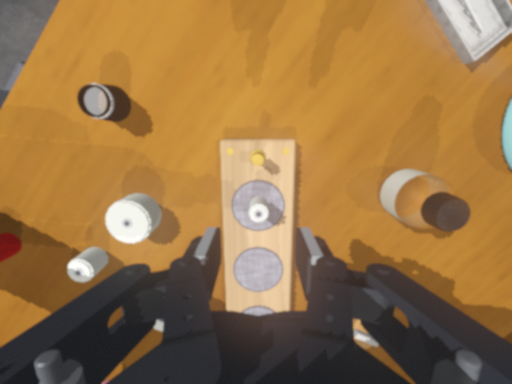

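Die_16 stands on pad P1, with its insert at (258,213) and the pad centre at (258,205). I'll compute the exact error and the next move.

```bash
python3 -c "
from h import *
d=ctrl.get_image('wrist')
print(ray(d,[258,213],.04),ray(d,[258,205],.012));print('40',ray(d,[129,223],.028),'24',ray(d,[81,270],.028))
print(goal([.4035,.257,.08]))"
```

```text
[[0.49052399 0.40664576 0.04      ]] [[0.49160627 0.40520264 0.012     ]]
40 [[0.41296497 0.32594775 0.028     ]] 24 [[0.40364415 0.25964563 0.028     ]]
[ -63.5 -163.3   19.9]
```

```bash
python3 -m handwheel '[{"gripper":0,"offset":[-21,-54,0],"rotation":[0,0,0]},{"gripper":0,"offset":[-42,-108,0],"rotation":[0,0,0]},{"gripper":0,"offset":[-63,-163,0],"rotation":[0,0,0]},{"gripper":0,"offset":[-63,-163,0],"rotation":[0,0,0]},{"gripper":0,"offset":[-63,-163,35],"rotation":[0,0,0]},{"gripper":0,"offset":[-63,-163,65],"rotation":[0,0,0]},{"gripper":0,"offset":[-63,-163,91],"rotation":[0,0,0]},{"gripper":0,"offset":[-63,-163,91],"rotation":[0,0,0]}]'
python3 -m handwheel '[{"gripper":0,"offset":[0,0,0],"rotation":[0,0,0]},{"gripper":0.9,"offset":[0,0,0],"rotation":[0,0,0]},{"gripper":0.9,"offset":[0,0,0],"rotation":[0,0,0]},{"gripper":0.9,"offset":[0,0,0],"rotation":[0,0,0]},{"gripper":0.9,"offset":[0,0,0],"rotation":[0,0,0]},{"gripper":0.9,"offset":[0,0,-30],"rotation":[0,0,0]},{"gripper":0.9,"offset":[0,0,-70],"rotation":[0,0,0]},{"gripper":0.9,"offset":[0,0,-70],"rotation":[0,0,0]}]'
python3 -c "
from h import *
ctrl.get_image('top')
print(ctrl.get_obs()['tool_pos'],goal([.5336,.3555,.08]))"
```

```text
t: 6.85
tool_pos: [0.4025, 0.2577, 0.0075]
tool_rot: [-1.341, -2.836, 0.007]
contact_force: [0.3, -0.6, 0.7]
opening: 0.0423
grip_force: 0.0
t: 7.85
tool_pos: [0.4068, 0.2592, 0.0839]
tool_rot: [1.341, 2.836, 0.008]
contact_force: [0.1, -0.5, -0.2]
opening: 0.0227
grip_force: 29.5
[0.40533836 0.25859752 0.08170594] [ -6.4 160.6   2.2]
```

```bash
python3 -m handwheel '[{"gripper":0.9,"offset":[-2,54,0],"rotation":[0,0,0]},{"gripper":0.9,"offset":[-4,108,0],"rotation":[0,0,0]},{"gripper":0.9,"offset":[-6,160,0],"rotation":[0,0,0]},{"gripper":0.9,"offset":[-6,160,0],"rotation":[0,0,0]},{"gripper":0.9,"offset":[-6,160,0],"rotation":[0,0,0]},{"gripper":0.9,"offset":[-6,160,0],"rotation":[0,0,0]},{"gripper":0.9,"offset":[-6,160,0],"rotation":[0,0,0]},{"gripper":0.9,"offset":[-6,160,0],"rotation":[0,0,0]}]'
python3 look.py w3 >/dev/null; python3 -c "
from h import *
im=cv2.imread('pics/w3.png');cv2.imwrite('pics/w3c.png',cv2.resize(im[150:310,160:360],None,fx=3,fy=3))
d=ctrl.get_image('wrist');print(proj(d,[.5336,.3555,.012]))"
```

```text
t: 8.9
tool_pos: [0.5317, 0.3548, 0.0807]
tool_rot: [1.344, 2.839, 0.001]
contact_force: [-0.3, 0.1, -0.3]
opening: 0.0224
grip_force: 29.7
[[261.58025536 207.00972175]]
```

View pics/w3c.png

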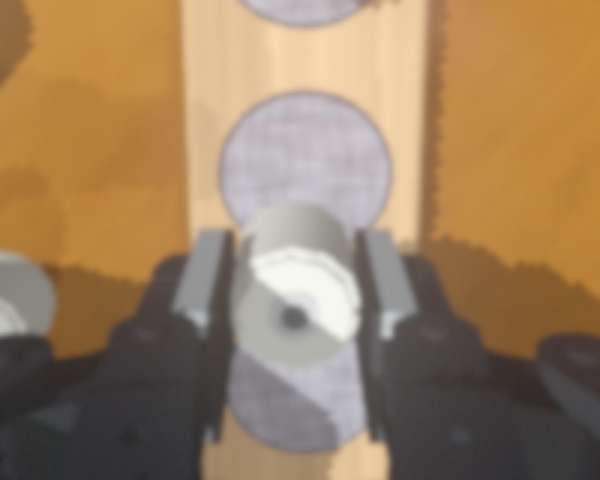

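Die_24 is held upright with its insert at full-image (258,256). The pad below is at (262,207), where I predicted it.

```bash
python3 held.py .5336 .3555 .0085 258.3 255.7
```

```text
tcp [0.5319 0.355  0.0806] die [0.5305 0.3549 0.1001] die in tool [  0.8  -1.1 -19.5] shift for die [-1.5  2.7 60.1]
```

```bash
python3 -m handwheel '[{"gripper":0.9,"offset":[-2,2.5,25],"rotation":[0,0,0]},{"gripper":0.9,"offset":[-2,2.5,48],"rotation":[0,0,0]},{"gripper":0.9,"offset":[-2,2.5,57.5],"rotation":[0,0,0]},{"gripper":0.9,"offset":[-2,2.5,57.5],"rotation":[0,0,0]},{"gripper":0.9,"offset":[-2,2.5,57.5],"rotation":[0,0,0]},{"gripper":0.9,"offset":[-2,2.5,57.5],"rotation":[0,0,0]},{"gripper":0.9,"offset":[-2,2.5,57.5],"rotation":[0,0,0]},{"gripper":0.9,"offset":[-2,2.5,57.5],"rotation":[0,0,0]}]'
python3 -m handwheel '[{"gripper":0.3,"offset":[0,0,0],"rotation":[0,0,0]},{"gripper":0,"offset":[0,0,0],"rotation":[0,0,0]},{"gripper":-0.1,"offset":[0,0,0],"rotation":[0,0,0]},{"gripper":-0.1,"offset":[0,0,0],"rotation":[0,0,0]},{"gripper":-0.2,"offset":[0,0,-40],"rotation":[0,0,0]},{"gripper":-0.3,"offset":[0,0,-80],"rotation":[0,0,0]},{"gripper":-0.3,"offset":[0,0,-80],"rotation":[0,0,0]},{"gripper":-0.3,"offset":[0,0,-80],"rotation":[0,0,0]}]'
python3 -c "
from h import *
for i in range(2): ctrl.get_image('top')
print(ctrl.get_obs()['tool_pos'],goal([.489,.2635,.1]))"
```

```text
t: 10.05
tool_pos: [0.535, 0.355, 0.0232]
tool_rot: [-1.343, -2.84, 0.001]
contact_force: [-2.7, -1.9, 5.6]
opening: 0.0222
grip_force: 31.0
t: 11.05
tool_pos: [0.5349, 0.355, 0.1024]
tool_rot: [-1.343, -2.84, 0.001]
contact_force: [-0.4, -1.1, -0.2]
opening: 0.0555
grip_force: 0.0
[0.53411189 0.35453109 0.10089865] [-41.8 -92.6   1.1]
```

```bash
python3 -m handwheel '[{"gripper":-0.3,"offset":[-21,-46,0],"rotation":[0,0,0]},{"gripper":-0.3,"offset":[-42,-92.5,0],"rotation":[0,0,0]},{"gripper":-0.3,"offset":[-42,-92.5,0],"rotation":[0,0,0]},{"gripper":-0.3,"offset":[-42,-92.5,0],"rotation":[0,0,0]},{"gripper":-0.3,"offset":[-42,-92.5,35],"rotation":[0,0,0]},{"gripper":-0.3,"offset":[-42,-92.5,65],"rotation":[0,0,0]},{"gripper":-0.3,"offset":[-42,-92.5,91],"rotation":[0,0,0]},{"gripper":-0.3,"offset":[-42,-92.5,91],"rotation":[0,0,0]}]'
python3 -m handwheel '[{"gripper":-0.3,"offset":[0,0,0],"rotation":[0,0,0]},{"gripper":0.9,"offset":[0,0,0],"rotation":[0,0,0]},{"gripper":0.9,"offset":[0,0,0],"rotation":[0,0,0]},{"gripper":0.9,"offset":[0,0,0],"rotation":[0,0,0]},{"gripper":0.9,"offset":[0,0,0],"rotation":[0,0,0]},{"gripper":0.9,"offset":[0,0,-30],"rotation":[0,0,0]},{"gripper":0.9,"offset":[0,0,-70],"rotation":[0,0,0]},{"gripper":0.9,"offset":[0,0,-70],"rotation":[0,0,0]}]'
python3 -c "
from h import *
for i in range(2): ctrl.get_image('top')
print(ctrl.get_obs()['tool_pos'],goal([.5749,.3052,.08]))"
```

```text
t: 12.15
tool_pos: [0.4888, 0.2641, 0.0093]
tool_rot: [-1.341, -2.837, 0.006]
contact_force: [0.4, 0.0, -0.3]
opening: 0.0553
grip_force: 0.0
t: 13.15
tool_pos: [0.4927, 0.2648, 0.0857]
tool_rot: [1.341, 2.835, 0.008]
contact_force: [0.3, -0.4, -0.4]
opening: 0.0302
grip_force: 29.9
[0.49005091 0.26381421 0.08168457] [-21.8  91.9   1.7]
```

```bash
python3 -m handwheel '[{"gripper":0.9,"offset":[-11,46,0],"rotation":[0,0,0]},{"gripper":0.9,"offset":[-22,92,0],"rotation":[0,0,0]},{"gripper":0.9,"offset":[-22,92,0],"rotation":[0,0,0]},{"gripper":0.9,"offset":[-22,92,0],"rotation":[0,0,0]},{"gripper":0.9,"offset":[-22,92,0],"rotation":[0,0,0]},{"gripper":0.9,"offset":[-22,92,0],"rotation":[0,0,0]},{"gripper":0.9,"offset":[-22,92,0],"rotation":[0,0,0]},{"gripper":0.9,"offset":[-22,92,0],"rotation":[0,0,0]}]'
python3 look.py w4 >/dev/null; python3 -c "
from h import *
im=cv2.imread('pics/w4.png');cv2.imwrite('pics/w4c.png',cv2.resize(im[110:310,160:360],None,fx=3,fy=3))
d=ctrl.get_image('wrist');print(proj(d,[[.5749,.3052,.012],[.5336,.3555,.012],[.5336,.3555,.04]]))"
```

```text
t: 14.25
tool_pos: [0.5753, 0.3053, 0.0821]
tool_rot: [1.343, 2.84, 0.0]
contact_force: [0.4, -0.1, -0.4]
opening: 0.0305
grip_force: 30.0
[[259.00231709 205.53248621]
 [259.02644306 125.08310621]
 [259.17347021 125.11159169]]
```

View pics/w4c.png

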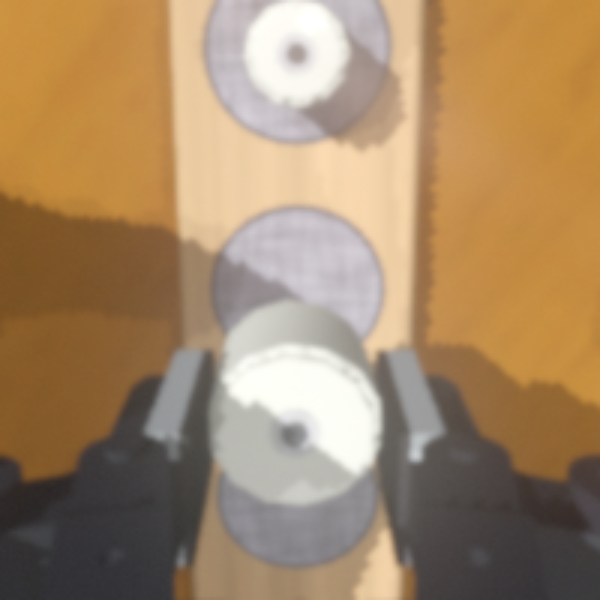

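Die_24 sits central on P2, with its insert at full-image (259,128) against an ideal of (259,125). Die_32 is held with its insert at (258,255).

```bash
python3 held.py .5749 .3052 .0105 258 255
```

```text
tcp [0.5754 0.3053 0.0819] die [0.5743 0.3047 0.0994] die in tool [  0.2  -1.2 -17.5] shift for die [ 0.   0.8 59.4]
```

```bash
python3 -m handwheel '[{"gripper":0.9,"offset":[0,0.5,25],"rotation":[0,0,0]},{"gripper":0.9,"offset":[0,0.5,48],"rotation":[0,0,0]},{"gripper":0.9,"offset":[0,0.5,57.5],"rotation":[0,0,0]},{"gripper":0.9,"offset":[0,0.5,57.5],"rotation":[0,0,0]},{"gripper":0.9,"offset":[0,0.5,57.5],"rotation":[0,0,0]},{"gripper":0.9,"offset":[0,0.5,57.5],"rotation":[0,0,0]},{"gripper":0.9,"offset":[0,0.5,57.5],"rotation":[0,0,0]},{"gripper":0.9,"offset":[0,0.5,57.5],"rotation":[0,0,0]}]'
python3 -m handwheel '[{"gripper":0.1,"offset":[0,0,0],"rotation":[0,0,0]},{"gripper":-0.2,"offset":[0,0,0],"rotation":[0,0,0]},{"gripper":-0.3,"offset":[0,0,0],"rotation":[0,0,0]},{"gripper":-0.3,"offset":[0,0,0],"rotation":[0,0,0]},{"gripper":-0.4,"offset":[0,0,-40],"rotation":[0,0,0]},{"gripper":-0.5,"offset":[0,0,-80],"rotation":[0,0,0]},{"gripper":-0.5,"offset":[0,0,-80],"rotation":[0,0,0]},{"gripper":-0.5,"offset":[0,0,-80],"rotation":[0,0,0]}]'
python3 -c "
from h import *
for i in range(2): ctrl.get_image('top')
print(ctrl.get_obs()['tool_pos'],goal([.4125,.325,.1]))"
```

```text
t: 15.4
tool_pos: [0.5756, 0.3056, 0.0248]
tool_rot: [-1.343, -2.839, 0.001]
contact_force: [-3.8, -0.9, 5.7]
opening: 0.0307
grip_force: 31.7
t: 16.4
tool_pos: [0.5754, 0.3055, 0.1038]
tool_rot: [-1.343, -2.839, 0.001]
contact_force: [-0.5, 0.2, -0.3]
opening: 0.0641
grip_force: 0.0
[0.5746187  0.30515242 0.10236484] [ 118.2 -112.7    2.8]
```

```bash
python3 -m handwheel '[{"gripper":-0.5,"offset":[39,-37,0],"rotation":[0,0,0]},{"gripper":-0.5,"offset":[78,-75,0],"rotation":[0,0,0]},{"gripper":-0.5,"offset":[118,-112.5,0],"rotation":[0,0,0]},{"gripper":-0.5,"offset":[118,-112.5,0],"rotation":[0,0,0]},{"gripper":-0.5,"offset":[118,-112.5,35],"rotation":[0,0,0]},{"gripper":-0.5,"offset":[118,-112.5,65],"rotation":[0,0,0]},{"gripper":-0.5,"offset":[118,-112.5,92],"rotation":[0,0,0]},{"gripper":-0.5,"offset":[118,-112.5,92],"rotation":[0,0,0]}]'
python3 -m handwheel '[{"gripper":-0.5,"offset":[0,0,0],"rotation":[0,0,0]},{"gripper":0.9,"offset":[0,0,0],"rotation":[0,0,0]},{"gripper":0.9,"offset":[0,0,0],"rotation":[0,0,0]},{"gripper":0.9,"offset":[0,0,0],"rotation":[0,0,0]},{"gripper":0.9,"offset":[0,0,0],"rotation":[0,0,0]},{"gripper":0.9,"offset":[0,0,-30],"rotation":[0,0,0]},{"gripper":0.9,"offset":[0,0,-70],"rotation":[0,0,0]},{"gripper":0.9,"offset":[0,0,-70],"rotation":[0,0,0]}]'
python3 -c "
from h import *
for i in range(2): ctrl.get_image('top')
print(ctrl.get_obs()['tool_pos'],goal([.6162,.255,.08]))"
```

```text
t: 17.5
tool_pos: [0.4121, 0.3239, 0.0091]
tool_rot: [-1.343, -2.836, 0.009]
contact_force: [-0.5, -0.1, 0.3]
opening: 0.0642
grip_force: 0.0
t: 18.5
tool_pos: [0.4163, 0.3269, 0.0862]
tool_rot: [1.342, 2.836, 0.01]
contact_force: [0.6, -0.2, -0.5]
opening: 0.0386
grip_force: 30.4
[0.41378967 0.3254759  0.08228858] [-182.9  111.8    2.3]
```

```bash
python3 -m handwheel '[{"gripper":0.9,"offset":[-46,28,0],"rotation":[0,0,0]},{"gripper":0.9,"offset":[-92,56,0],"rotation":[0,0,0]},{"gripper":0.9,"offset":[-138,84,0],"rotation":[0,0,0]},{"gripper":0.9,"offset":[-183,112,0],"rotation":[0,0,0]},{"gripper":0.9,"offset":[-183,112,0],"rotation":[0,0,0]},{"gripper":0.9,"offset":[-183,112,0],"rotation":[0,0,0]},{"gripper":0.9,"offset":[-183,112,0],"rotation":[0,0,0]},{"gripper":0.9,"offset":[-183,112,0],"rotation":[0,0,0]}]'
python3 look.py w5 >/dev/null; python3 -c "
from h import *
im=cv2.imread('pics/w5.png');cv2.imwrite('pics/w5c.png',cv2.resize(im[110:310,160:360],None,fx=3,fy=3))
d=ctrl.get_image('wrist');print(proj(d,[[.6162,.255,.012],[.5749,.3052,.04]]))"
```

```text
t: 19.6
tool_pos: [0.6155, 0.2556, 0.0822]
tool_rot: [-1.342, -2.84, 0.0]
contact_force: [0.3, 0.7, -0.3]
opening: 0.0384
grip_force: 30.4
[[259.46515876 206.52921604]
 [259.74087439 126.71381351]]
```

View pics/w5c.png

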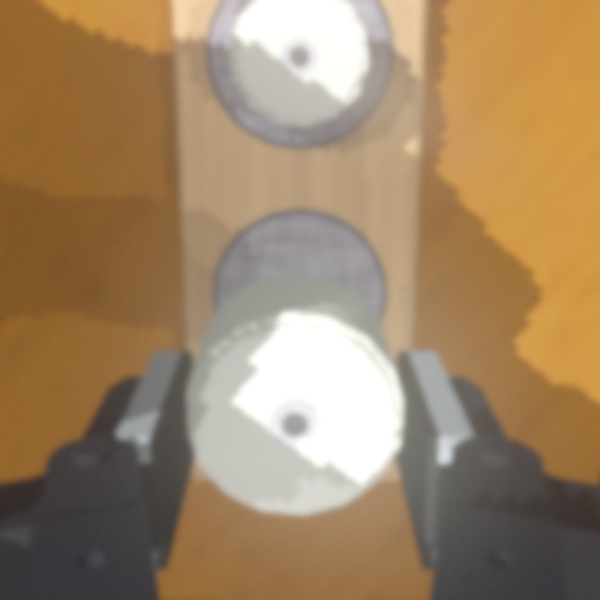

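Die_32 is centred on P3, with its insert at full-image (260,128) against an ideal of (260,127). Die_40 is held with its insert at (258,251).

```bash
python3 held.py .6162 .255 .0105 258.3 251.3
```

```text
tcp [0.6162 0.2555 0.0825] die [0.6137 0.2567 0.1   ] die in tool [  2.5  -1.1 -17.5] shift for die [-2.9  0.9 60. ]
```

```bash
python3 -m handwheel '[{"gripper":0.9,"offset":[-2.5,0.8,25],"rotation":[0,0,0]},{"gripper":0.9,"offset":[-2.5,0.8,48],"rotation":[0,0,0]},{"gripper":0.9,"offset":[-2.5,0.8,57.5],"rotation":[0,0,0]},{"gripper":0.9,"offset":[-2.5,0.8,57.5],"rotation":[0,0,0]},{"gripper":0.9,"offset":[-2.5,0.8,57.5],"rotation":[0,0,0]},{"gripper":0.9,"offset":[-2.5,0.8,57.5],"rotation":[0,0,0]},{"gripper":0.9,"offset":[-2.5,0.8,57.5],"rotation":[0,0,0]},{"gripper":0.9,"offset":[-2.5,0.8,57.5],"rotation":[0,0,0]}]'
python3 -m handwheel '[{"gripper":-0.1,"offset":[0,0,0],"rotation":[0,0,0]},{"gripper":-0.4,"offset":[0,0,0],"rotation":[0,0,0]},{"gripper":-0.5,"offset":[0,0,0],"rotation":[0,0,0]},{"gripper":-0.5,"offset":[0,0,0],"rotation":[0,0,0]},{"gripper":-0.5,"offset":[0,0,-40],"rotation":[0,0,0]},{"gripper":-0.5,"offset":[0,0,-90],"rotation":[0,0,0]},{"gripper":-0.5,"offset":[-30,0,-140],"rotation":[0,0,0]},{"gripper":-0.5,"offset":[-30,0,-140],"rotation":[0,0,0]}]'
python3 -m handwheel '[{"gripper":-0.5,"offset":[-30,-60,0],"rotation":[0,0,0]},{"gripper":-0.5,"offset":[-30,-120,0],"rotation":[0,0,0]},{"gripper":-0.5,"offset":[-30,-150,0],"rotation":[0,0,0]},{"gripper":-0.5,"offset":[-30,-150,0],"rotation":[0,0,0]},{"gripper":-0.5,"offset":[-30,-150,0],"rotation":[0,0,0]},{"gripper":-0.5,"offset":[-30,-150,0],"rotation":[0,0,0]},{"gripper":-0.5,"offset":[-30,-150,0],"rotation":[0,0,0]},{"gripper":-0.5,"offset":[-30,-150,0],"rotation":[0,0,0]}]'
python3 -c "
from h import *
d=ctrl.get_image('top');w=ctrl.get_image('scene')
for p in [[.4925,.4055],[.5336,.3555],[.5749,.3052],[.6162,.255]]: print(proj(d,[[*p,.012],[*p,.04]]).round(1).tolist(), proj(w,[*p,.04]).round(1))
a=cv2.resize(d['image'][125:285,190:360],None,fx=2.3,fy=2.3);b=cv2.resize(w['image'][140:300,140:360],(400,a.shape[0]))
cv2.imwrite('pics/f.png',np.hstack([a,b])[:,:,::-1])"
```

```text
t: 20.75
tool_pos: [0.6187, 0.2537, 0.0252]
tool_rot: [-1.343, -2.84, 0.0]
contact_force: [-3.9, 0.0, 5.9]
opening: 0.0388
grip_force: 32.3
t: 21.75
tool_pos: [0.6422, 0.23, 0.1719]
tool_rot: [1.342, 2.83, 0.011]
contact_force: [0.0, -0.0, -0.9]
opening: 0.0641
grip_force: 0.0
t: 22.75
tool_pos: [0.5411, 0.1125, 0.1647]
tool_rot: [-1.343, -2.84, 0.0]
contact_force: [0.4, 0.4, -0.4]
opening: 0.0642
grip_force: 0.0
[[220.2, 202.9], [219.1, 201.3]] [[210.9 190.4]]
[[241.7, 185.6], [241.3, 183.5]] [[242.5 188.4]]
[[263.0, 168.5], [263.3, 165.8]] [[274.  186.5]]
[[284.0, 151.6], [284.9, 148.4]] [[305.1 184.5]]
```

View pics/f.png

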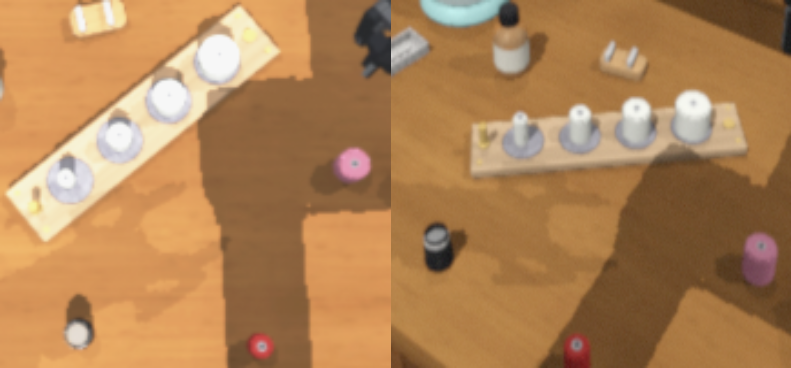

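All four dies stand upright and in order from the pin. In the top view their inserts are within about 1–1.5 px (2–3 mm) of centre. The bystanders have not moved and the gripper is clear, so I'll hand in.

```bash
python3 -c "
from station import ctrl
print(ctrl.finish_job())"
```

```text
the job is handed in; nothing more can be done
None
```

The four dies stand upright on their pads, in size order with the smallest next to the pin, each within about 3 mm of centre; the loupe, bottle and holder were not touched, and I handed the job in at about 23 s.

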